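# Lengthen the telescoping bench squeegee

### The arm

A 6-joint arm with a two-finger parallel gripper is mounted at the origin on the work surface. World frame = base frame: x ahead of the robot, y to its left, z up, the work surface at z = 0. Lengths are in m, angles in rad, forces in N, time in s.
With the tool pointing down it reaches from about 0.275 to 0.975 m from the base axis. Payload 8.4 kg.
Tool frame: the origin (TCP) lies midway between the tips of the shut fingers; the grasp point (between the pads) lies 19 mm behind it; z points along the fingers, y is the direction in which the jaws open and shut (so a half turn about z gives the same grasp; the last joint's range is limited). The gripper opens to 92 mm and grips with 3 to 60 N. Pads are 20 mm wide; open, the fingers measure 128 mm over their backs; the gripper's body (75 mm by 189 mm) begins 69 mm behind the grasp point.
Start: joints at [-1.275, 0.353, 1.633, -0, 1.155, -0.002], TCP at [0.183, -0.597, 0.215] pointing down, gripper open.
Joint ranges: [-2.63, 2.63], [-0.92, 2.1], [0.06, 2.66], [-1.3, 4.44], [0, 2.69], [-3.02, 3.02]. Speed limits (rad/s): [2.22, 2.22, 2.79, 3.14, 3.14, 3.14].

### API

Orientations are given as a unit quaternion [w, x, y, z].
In Python, from plant import arm, read_camera, camera_model, spot_in gives the robot as it stands.
- The arm moves only by the tool step_arm, never from a script. Its argument "series" is one flat list of numbers, 6 for each row, row after row: the shift along the tool's x, y, z in mm, then the turn, a rotation vector about the tool's x, y, z in rad. A call has 1 to 5 rows; each row is the pose to reach, as a shift and turn from the pose commanded when the call began, along the tool's axes at that moment; what a row does not reach only later rows make up. A row lasts 1/8 s, in which the tool goes at most 62.5 mm and 10.7 degrees, less where a joint would pass 70% of its speed; a pose out of reach is approached as far as the arm can. A call with a gripper value outside its range is refused whole. "jaw" is the gripper's target within -1 to 1 (fully open at 1, half-way at 0, shut at -1), set as the call begins (left out, the last holds). The fingers move at their own pace and stop on an object; "force" is the grip in N (left out, the last holds). Time passes only in rows, so rows that repeat a pose let the fingers close. It gives the time, the measured TCP pose, the force and the opening at its end, in the units of the state.
- arm.get_state(): the state, without advancing time (a new reading comes with each control period).
- read_camera(name): name is "scene" or "top" or "wrist"; returns the picture (420x560x3 uint8, blue, green, red); there is no depth.
- camera_model(name): a dict with "fx", "fy", "cx", "cy" (pixels), "R" (3x3) and "t" (3): a world point X has camera coordinates R X + t. Camera axes: x right, y down, z forward; pixel columns grow to the right and rows downward; lengths in m; the calibration is good to about 2 mm. A picture is of the moment at which its call begins: read the wrist's pose just before it. camera_model takes no time and is no camera call; for the wrist camera it gives the pose at the moment of the call.
- arm.sign_off(): hands the job in, once; it reports no verdict.
Trained networks look in the newest picture that a camera, given by its name, has taken for a name from the list of things; names that differ only in an ending like _2 or _b are one class to them, and where a whole thing is asked for, a point or a joint stands for the part that bears it (a point fixed in the world has none). Each returns a list of dicts, best first, with "score" (0 to 1); they miss things now and then, are a little off and sometimes report something else, mostly with a low value. They report only what shows in the picture. A call takes as long as a camera call.
- spot_in(thing, camera): "centre" ([column, row] in pixels, amid what is visible of it).
The state is a dict: "clock": time; "q": joint angles; "qd": joint speeds; "joint_torque": joint torques, N m; "tcp_pos": TCP position; "orientation": TCP orientation; "force": force on the tool from outside, world axes, zero at the start; "wrist_torque": the same for the moment, N m; "grip_width": finger opening in m.
Only numpy, scipy, OpenCV 4.12 (cv2) and the standard library are available. Lean on these libraries where they do the work, as an engineer would, in place of code of your own. Each camera call takes 0.05 s, during which the arm holds its last target.

### The job

Lay the bench squeegee, still closed up, level in the two notches of the white pole rest, its blade just beyond the narrow-notch post so that it hooks behind the post when pulled. Squeeze the release button on its collar and, with the pole still lying in the notches, draw the handle back past the first stop to the second, fully extended. Then lift the extended squeegee level out of the rest and finish while holding it there, clear above the posts; leave the other things on the bench alone.

Things in the scene. Friction and masses are not known exactly. Their poses are not given: they have to be found in the camera images.
- squeegee: Handle half of the loose telescoping squeegee (whole: 340 g). Origin: below the pole on the plane it lies on, 13 mm under the pole's axis; x along the pole to the blade, z up. Flat aluminium tube x = -140 to 14 mm, 30 wide (y), 20 high, its underside 3 mm off the bench; then grey collar, inner pole and blade. Closed, it balances near x = 0 on the tube (free to grip at -8); extended, at the collar
- button_face (a point): Middle of the grey collar's +y side (x = 32, y = 18, z = 13 mm in squeegee). Collar: x = 14 to 50 mm, 36 wide, 26 high. Here the black release button, 16 mm along the pole and 13 high, stands 5 mm proud. Pinching the collar from both sides at this x presses the button flush, and that frees the pole
- button (a joint): Release button: 0 out, pressed flush at 0.005, at most 0.006 m. Spring: 2 N to start, about 5 N when flush. Springs back when let go. It frees the pole from about 0.004
- blade (a point): Middle of the flat rear face of the blade head, at pole height, 104 mm ahead of squeegee when closed. Head: white bar 160 mm wide (y), 26 high, 18 thick, with an 18 mm black rubber blade in front. This rear face hooks behind the narrow-notch post
- pole (a joint): Extension: 0 closed, first stop 0.045, second stop 0.090 m (solid end stop). The inner pole (flat steel, 22 wide, 14 high) with the blade moves out along the handle's +x. Button out: locked at these three places. Button held in: slides against 3.5 N of friction, past the first stop without catching; let go between stops, it catches at the next
- handle_end (a point): Middle of the rear end of the black handle grip (70 mm long, 34 wide, 24 high), at pole height, 210 mm behind squeegee's origin
- rest: Fixed white plastic pole rest: base 255 x 100 x 8 mm, two notched posts 84 wide, 12 thick, 99 high at most. x along the pole to the blade, z up. Narrow-notch post (takes the inner pole) at x = 84 to 96 mm, slot 26 wide; wide-notch post (takes the aluminium tube) at x = -122 to -110, slot 34 wide; slots 14 deep, flared above. Origin on the bench
- seat (a point): Where the pole's axis comes to lie: above rest's origin, 80 mm high, axes as rest. With squeegee's origin 67 mm straight above rest's and their x axes alike, the pole lies level in both notches with the white bar 8 mm beyond the narrow post; up to 25 mm further that way is as good
- tray_stack: Bystander: stack of yellow foam trays, 206 x 146 x 64 mm. Origin under its centre
- meat_pack: Bystander: wrapped yellow tray of minced meat, 206 x 146 x 35 mm. Origin under its centre
- coder: Bystander: blue handheld date coder lying with its screen up, about 210 x 160 x 50 mm. Origin under its body, 35 mm to the robot's side of its middle
- tape_roll: Bystander: roll of packing tape lying flat, 100 mm across, 48 mm high. Origin under its centre

How it is judged:
By the outcome, as a careful person would: the job done as asked, in the order asked, and still so for the second after the job is handed in, while the arm keeps its last pose, push and grip.
It also fails if it takes over 58 s, if anything falls off the work surface, if the arm or the gripper's body presses on something with over 40 N, if the wrist force passes 120 N, or if a joint passes its speed limit or range.

## Working session

There is one attempt and no reset: what is moved stays moved. The work goes in short steps, Python scripts to look and compute and a tool call to move; the robot and the scene stay as the last step left them, time stands still between calls to the robot, and variables do not carry over. Pictures are saved under pics/ and viewed, and the job is handed in when it is done.

Besides the shell and the picture viewer there is one more tool, called after "Emit:" by a JSON object that holds its "api" and its "payload". step_arm: Moves the arm, as the interface text tells. Its arguments: {"type":"object","properties":{"series":{"type":"array"},"jaw":{"type":"number"},"force":{"type":"number"}},"required":["series"]}

```bash
ls; mkdir -p pics; python3 - <<'E'
from plant import arm, read_camera, camera_model, spot_in
import cv2
print(arm.get_state())
for n in ["scene","top"]:
    im=read_camera(n); cv2.imwrite(f"pics/{n}0.png",im)
    m=camera_model(n); print(n,m)
    for t in ["squeegee","button_face","blade","handle_end","rest"]:
        try: print(t,[(d['centre'],round(d['score'],2)) for d in spot_in(t,n)][:2])
        except Exception as e: print(t,e)
E
```

```text
pics
{'clock': 0.0, 'q': array([-1.27539850e+00,  3.53648781e-01,  1.63414737e+00, -2.54271285e-05,
        1.15516590e+00, -2.40778379e-03]), 'qd': array([ 0.00179919,  0.0012522 ,  0.00061341,  0.00021815, -0.00053162,
        0.00085985]), 'joint_torque': array([-4.16088642e-04, -5.93846333e+01, -3.34215760e+01,  6.98041753e-02,
        2.34815053e-02, -7.86505530e-05]), 'tcp_pos': array([ 0.18323261, -0.59701919,  0.21385763]), 'orientation': array([-6.75663495e-04,  9.88933451e-01,  1.48358218e-01, -1.11449076e-04]), 'force': array([-0.50357295, -0.58036859, -0.79865023]), 'wrist_torque': array([-0.03219166,  0.0027977 , -0.03347379]), 'grip_width': 0.09184586411516785}
scene {'fx': 492.1724065622767, 'fy': 492.1724065622767, 'cx': 275.69485985716864, 'cy': 209.80324302261616, 'R': array([[ 0.09917712,  0.99501605, -0.01034227],
       [ 0.85589116, -0.09060222, -0.50915769],
       [-0.50755711,  0.04164494, -0.86061111]]), 't': array([-0.05189666, -0.42904101,  1.73626638])}
squeegee [([194.6, 236.1], 0.73)]
button_face [([197.9, 235.4], 0.6)]
blade [([187.9, 253.1], 0.79), ([195.3, 236.0], 0.66)]
handle_end [([194.7, 237.0], 0.59)]
rest [([348.8, 192.9], 0.65)]
top {'fx': 520.8485520651675, 'fy': 520.8485520651675, 'cx': 278.72498302577606, 'cy': 209.88608300666965, 'R': array([[-0.00784646, -0.9999029 ,  0.01151663],
       [-0.9883984 ,  0.0060082 , -0.15176463],
       [ 0.1516807 , -0.01257383, -0.98834957]]), 't': array([-0.00374044,  0.55195638,  1.83505104])}
squeegee [([336.2, 210.6], 0.79)]
button_face [([338.0, 212.4], 0.6)]
blade []
handle_end [([338.6, 210.8], 0.86)]
rest [([214.3, 231.8], 0.74)]
```

View pics/scene0.png

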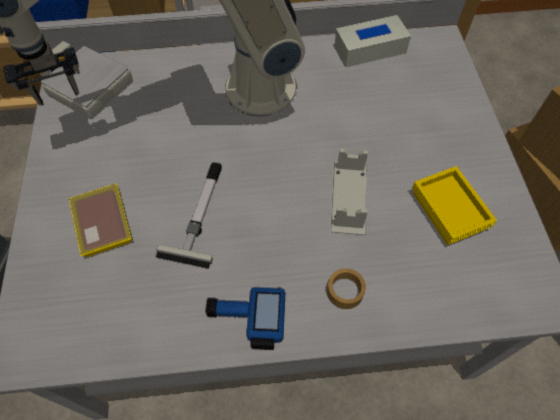

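View pics/top0.png

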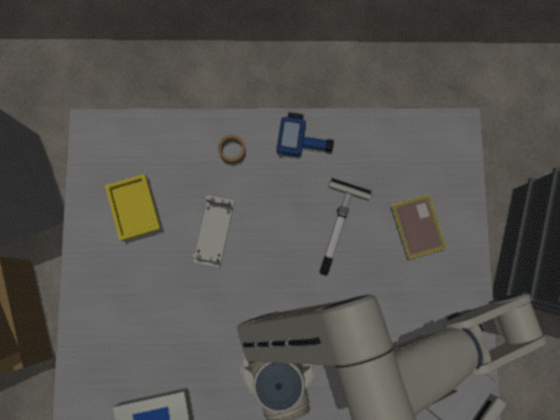

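```bash
python3 - <<'E'
import cv2, numpy as np
s=cv2.imread("pics/scene0.png");t=cv2.imread("pics/top0.png")
f=lambda im,x0,x1,y0,y1:cv2.resize(im[y0:y1,x0:x1],(400,600),interpolation=cv2.INTER_CUBIC)
cv2.imwrite("pics/cropa.png",np.hstack([f(s,315,385,140,245),f(t,180,250,185,290)]))
cv2.imwrite("pics/cropb.png",np.hstack([f(s,145,225,155,275),f(t,300,380,165,285)]))
E
```

```text
(no output)
```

View pics/cropa.png

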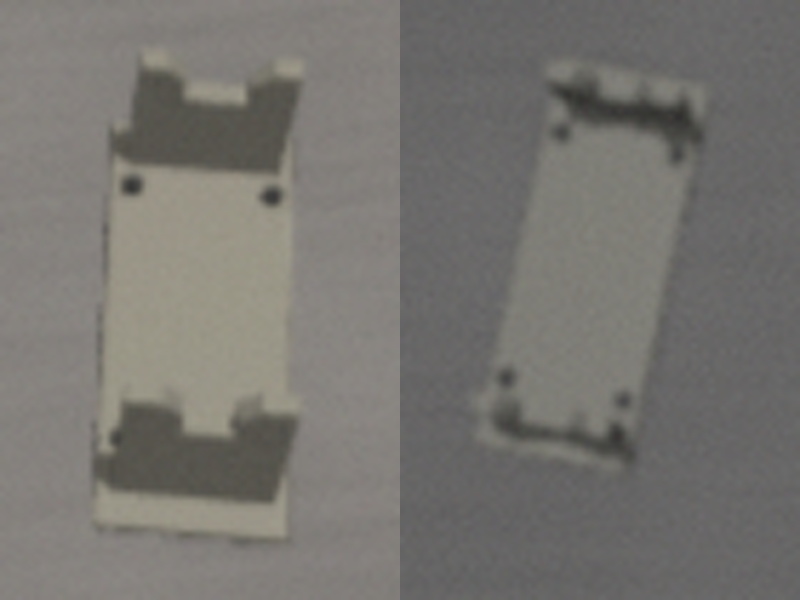

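View pics/cropb.png

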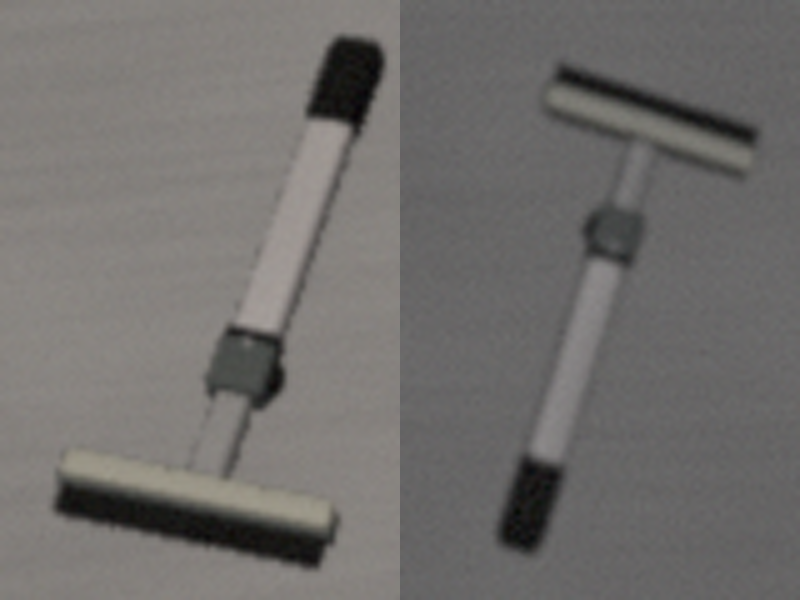

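```bash
cat > h.py <<'E'
from plant import arm, read_camera, camera_model, spot_in
import cv2, numpy as np
from scipy.spatial.transform import Rotation as Ro
np.set_printoptions(precision=4,suppress=True)
def bp(m,uv,z):
    R=np.array(m['R']);t=np.array(m['t']);c=-R.T@t
    d=R.T@np.array([(uv[0]-m['cx'])/m['fx'],(uv[1]-m['cy'])/m['fy'],1])
    return c+d*(z-c[2])/d[2]
def pr(m,X):
    p=np.array(m['R'])@np.array(X)+m['t']; return np.array([m['fx']*p[0]/p[2]+m['cx'],m['fy']*p[1]/p[2]+m['cy']])
def tool(s=None):
    s=s or arm.get_state(); o=s['orientation']
    return s['tcp_pos'],Ro.from_quat([o[1],o[2],o[3],o[0]])
def go(pos,xdir):
    """shift mm and rotvec in tool axes to put TCP at pos, pointing down, tool x axis along horizontal xdir"""
    p,R=tool(); x=np.array([xdir[0],xdir[1],0]);x/=np.linalg.norm(x);z=np.array([0,0,-1.]);y=np.cross(z,x)
    T=Ro.from_matrix(np.c_[x,y,z])
    return R.inv().apply(np.array(pos)-p)*1000,(R.inv()*T).as_rotvec()
E
python3 - <<'E'
from h import *
t=camera_model("top");s=camera_model("scene")
h=bp(t,(323.6,275),.013);b=bp(t,(348.4,194),.02);print("top",h,b,np.linalg.norm(h-b))
h2=bp(s,(216.6,163.5),.02);b2=bp(s,(145+205/5,155+475/5),.02);print("scene",h2,b2,np.linalg.norm(h2-b2))
# rest top: base corners
for q in [(545,60),(705,90),(478,430),(633,465)]:
    print("top rest",bp(t,(180+(q[0]-400)/5.714,185+q[1]/5.714),.05))
for q in [(95,525),(288,540),(110,125)]: print("sc base",bp(s,(315+q[0]/5.714,140+q[1]/5.714),.008))
for q in [(140,55),(302,65),(122,405),(300,405)]: print("sc post",bp(s,(315+q[0]/5.714,140+q[1]/5.714),.099))
m=camera_model("wrist");print(m); p,R=tool();print(p,R.as_matrix())
E
```

```text
top [ 0.3186 -0.1674  0.013 ] [ 0.6127 -0.2641  0.02  ] 0.30971566968330966
scene [ 0.3255 -0.1667  0.02  ] [ 0.6182 -0.2646  0.02  ] 0.30864917930887825
top rest [0.6047 0.256  0.05  ]
top rest [0.5849 0.1553 0.05  ]
top rest [0.3727 0.2942 0.05  ]
top rest [0.3505 0.1984 0.05  ]
sc base [0.5977 0.1563 0.008 ]
sc base [0.6164 0.2522 0.008 ]
sc base [0.3501 0.2039 0.008 ]
sc post [0.372  0.2077 0.099 ]
sc post [0.3875 0.2905 0.099 ]
sc post [0.581  0.1641 0.099 ]
sc post [0.5901 0.2497 0.099 ]
{'fx': 308.6159978365747, 'fy': 308.6159978365747, 'cx': 284.5761973639129, 'cy': 206.37097673069812, 'R': array([[ 0.2929, -0.9562,  0.0015],
       [-0.926 , -0.2833,  0.2495],
       [-0.2381, -0.0744, -0.9684]]), 't': array([-0.6253, -0.0283,  0.3897])}
[ 0.1834 -0.5975  0.2146] [[ 0.956   0.2934  0.    ]
 [ 0.2934 -0.956  -0.0001]
 [-0.      0.0001 -1.    ]]
```

```bash
python3 - <<'E'
from h import *
m=camera_model("wrist");p,R=tool();c=-np.array(m['R']).T@m['t'];print("cam in tool",R.inv().apply(c-p), R.inv().apply(np.array(m['R'])[2]))
print(go([.47,-.215,.27],[.955,-.298]))
E
```

```text
cam in tool [ 0.0694 -0.0003 -0.1707] [-0.2495  0.0012  0.9684]
(array([ 386.228 , -281.5693,  -55.4247]), array([ 0.0001, -0.    ,  0.6003]))
```

Emit:
{"api": "step_arm", "payload": {"series": [386,-281,-55,0,0,0.6,386,-281,-55,0,0,0.6,386,-281,-55,0,0,0.6,386,-281,-55,0,0,0.6,386,-281,-55,0,0,0.6], "jaw": 1}}

```text
clock: 1.23
tcp_pos: [0.3678, -0.3518, 0.2503]
orientation: [0.0, 0.989, -0.151, 0.0]
force: [0.0, -0.3, -0.8]
grip_width: 0.0922
```

```bash
python3 - <<'E'
from h import *
print(go([.50,-.225,.25],[.955,-.298]),arm.get_state()['q'])
E
```

```text
(array([  88.3028, -160.5036,    0.3065]), array([ 0.0003, -0.0007, -0.001 ])) [-0.7662  0.1353  1.8375  0.0001  1.168   1.108 ]
```

Emit:
{"api": "step_arm", "payload": {"series": [88,-160,0,0,0,0,88,-160,0,0,0,0,88,-160,0,0,0,0,88,-160,0,0,0,0]}}

```text
clock: 1.72
tcp_pos: [0.5007, -0.2241, 0.2498]
orientation: [-0.0, 0.989, -0.148, 0.0]
force: [-0.8, -0.3, 0.5]
grip_width: 0.0919
```

```bash
python3 - <<'E'
from h import *
p,R=tool();m=camera_model("wrist");im=read_camera("wrist");print(p,np.linalg.norm(arm.get_state()['qd']));cv2.imwrite("pics/w1.png",im);print(m)
np.savez("w1.npz",R=m['R'],t=m['t'])
for t in ["squeegee","button_face","blade","handle_end"]:
    print(t,[(d['centre'],round(d['score'],2)) for d in spot_in(t,"wrist")][:2])
E
```

```text
[ 0.5007 -0.2241  0.2498] 0.0558633954209829
{'fx': 308.6159978365747, 'fy': 308.6159978365747, 'cx': 284.5761973639129, 'cy': 206.37097673069812, 'R': array([[-0.2939, -0.9558,  0.0009],
       [-0.9259,  0.285 ,  0.2479],
       [-0.2372,  0.072 , -0.9688]]), 't': array([-0.0675,  0.4903,  0.5596])}
squeegee [([282.5, 101.0], 0.95)]
button_face [([285.5, 95.1], 0.72)]
blade [([291.1, 69.0], 0.92)]
handle_end [([284.4, 100.5], 0.92)]
```

View pics/w1.png

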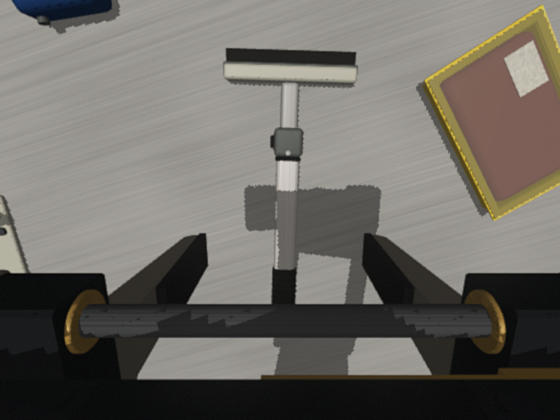

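```bash
python3 - <<'E'
import cv2
s=cv2.imread("pics/w1.png")
cv2.imwrite("pics/w1c.png",cv2.resize(s[40:190,215:365],(600,600),interpolation=cv2.INTER_CUBIC))
cv2.imwrite("pics/w1d.png",cv2.resize(s[130:280,250:320],(280,600),interpolation=cv2.INTER_CUBIC))
E
```

```text
(no output)
```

View pics/w1c.png

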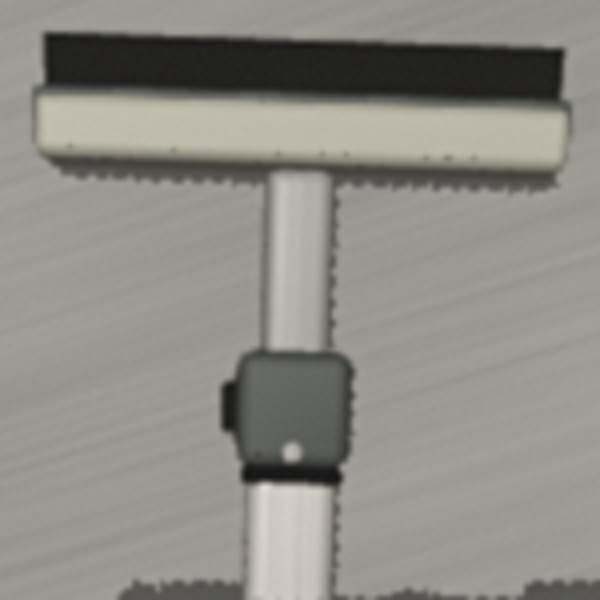

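View pics/w1d.png

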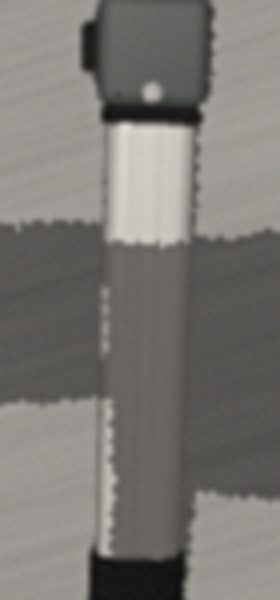

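```bash
python3 - <<'E'
from h import *
from scipy.optimize import least_squares
m=dict(camera_model("wrist"));d=np.load("w1.npz");m['R']=d['R'];m['t']=d['t']
A=lambda x,y:(215+x/4,40+y/4);B=lambda x,y:(250+x/4,130+y/4)
F=[((104,80,26),A(36,153)),((104,-80,26),A(568,166)),((122,80,26),A(36,91)),((122,-80,26),A(570,104)),
((50,0,26),A(296,352)),((-70,0,23),B(146,350)),((-140,0,24),B(143,555)),((32,18,26),A(240,407)),((32,-18,26),A(351,409))]
def res(q):
    c,s=np.cos(q[2]),np.sin(q[2]);o=[]
    for (x,y,z),uv in F:
        X=[q[0]+(c*x-s*y)/1000,q[1]+(s*x+c*y)/1000,z/1000]; o+=list(pr(m,X)-uv)
    return np.array(o)
r=least_squares(res,[.52,-.23,-.3],loss='soft_l1');print(r.x,np.degrees(r.x[2]));print(res(r.x).reshape(-1,2))
np.save("sq.npy",r.x)
E
```

```text
[ 0.518  -0.2347 -0.3213] -18.409534723041386
[[-0.5827  0.5891]
 [ 0.2504  0.6485]
 [-0.9818 -0.2628]
 [ 0.9887 -0.1155]
 [ 0.2231 -0.8644]
 [ 0.3044  1.7806]
 [-0.1805 -1.2615]
 [-0.5268 -0.1218]
 [ 0.4469  0.0507]]
```

```bash
python3 - <<'E'
from h import *
q=np.load("sq.npy");u=[np.cos(q[2]),np.sin(q[2])]
print(go([q[0]-.008*u[0],q[1]-.008*u[1],.005],u))
E
```

```text
(array([ 13.6166,   0.3963, 244.7838]), array([0.0002, 0.0003, 0.0177]))
```

Emit:
{"api": "step_arm", "payload": {"series": [13.6,0.4,100,0,0,0.018,13.6,0.4,160,0,0,0.018,13.6,0.4,205,0,0,0.018,13.6,0.4,235,0,0,0.018,13.6,0.4,244.5,0,0,0.018]}}

```text
clock: 2.6
tcp_pos: [0.5085, -0.2313, 0.0027]
orientation: [-0.001, 0.987, -0.16, -0.003]
force: [0.4, 0.7, 0.4]
grip_width: 0.0917
```

```bash
python3 - <<'E'
from h import *
im=read_camera("wrist");cv2.imwrite("pics/w2.png",im)
p,R=tool();print(p,R.as_euler('zyx'));q=np.load("sq.npy");u=[np.cos(q[2]),np.sin(q[2])]
print(go([q[0]-.008*u[0],q[1]-.008*u[1],.005],u),arm.get_state()['force'])
E
```

```text
[ 0.5095 -0.2315  0.0035] [ 0.3217 -0.0033 -3.1401]
(array([ 1.0451,  0.3337, -1.4826]), array([-0.0003,  0.0036, -0.0004])) [ 0.1129 -0.7533 -0.535 ]
```

View pics/w2.png

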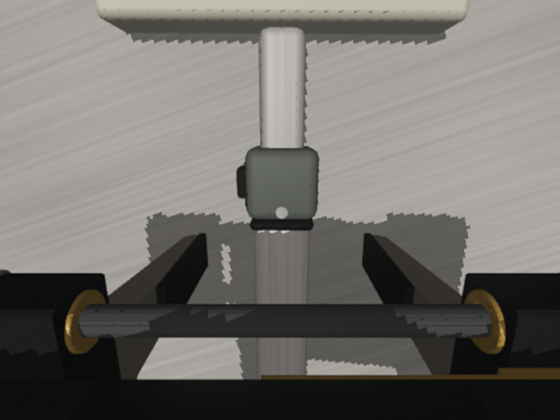

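The pole is centred between the fingers: tube at column 282, finger middle at 285, and the collar at row 185 is well ahead of the pads.

Emit:
{"api": "step_arm", "payload": {"series": [0,0,0,0,0,0,0,0,0,0,0,0,0,0,0,0,0,0,0,0,0,0,0,0,0,0,0,0,0,0], "jaw": -1, "force": 35}}

```text
clock: 3.28
tcp_pos: [0.5115, -0.2312, 0.0056]
orientation: [0.0, 0.987, -0.159, 0.0]
force: [-0.4, -0.6, -1.0]
grip_width: 0.044
```

Emit:
{"api": "step_arm", "payload": {"series": [0,0,-10,0,0,0,0,0,-40,0,0,0,0,0,-90,0,0,0,0,0,-150,0,0,0,0,0,-190,0,0,0]}}

```text
clock: 3.9
tcp_pos: [0.5119, -0.2314, 0.1988]
orientation: [0.0, 0.987, -0.159, 0.001]
force: [0.6, -0.8, -0.3]
grip_width: 0.0003
```

```bash
python3 - <<'E'
from h import *
p,R=tool();m=camera_model("wrist");im=read_camera("wrist");cv2.imwrite("pics/w3.png",im)
s=arm.get_state();print(p,R.as_euler('zyx'),s['grip_width'],s['force'],s['wrist_torque'])
u=np.array([np.cos(-.2),np.sin(-.2)]);print(go([.44,.235,.26],u))
E
```

```text
[ 0.5119 -0.2314  0.1988] [0.3201 0.0027 3.1404] 0.000925965465045603 [ 2.6773 -1.2323  3.2449] [ 0.0249 -0.104  -0.0241]
(array([-216.9143, -420.3015,  -58.9088]), array([ 0.0015, -0.0089, -0.1202]))
```

View pics/w3.png

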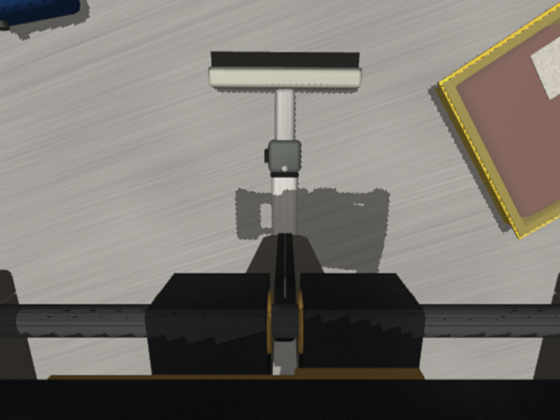

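The fingers had not finished closing when I lifted (opening was still 44 mm), so nothing was gripped. The squeegee still lies in the same place (bar at row 77, collar at 285,156). I'll reopen and retry.

Emit:
{"api": "step_arm", "payload": {"series": [0,0,0,0,0,0,0,0,0,0,0,0,0,0,0,0,0,0,0,0,0,0,0,0,0,0,0,0,0,0], "jaw": 0.4}}

```text
clock: 4.58
tcp_pos: [0.5111, -0.2311, 0.1948]
orientation: [-0.0, 0.987, -0.159, -0.0]
force: [-0.2, -0.2, 0.6]
grip_width: 0.0483
```

```bash
python3 - <<'E'
from h import *
p,R=tool();m=camera_model("wrist");im=read_camera("wrist");cv2.imwrite("pics/w4.png",im)
print(p,arm.get_state()['grip_width'])
np.savez("w4.npz",R=m['R'],t=m['t'])
q=np.load("sq.npy");c,s=np.cos(q[2]),np.sin(q[2])
for x,y,z in [(104,80,26),(104,-80,26),(50,0,26),(32,18,26),(32,-18,26)]:
    uv=pr(m,[q[0]+(c*x-s*y)/1000,q[1]+(s*x+c*y)/1000,z/1000]);cv2.circle(im,tuple(int(round(v)) for v in uv),1,(0,0,255),-1)
cv2.imwrite("pics/w4c.png",cv2.resize(im[40:190,200:370],(680,600),interpolation=cv2.INTER_CUBIC))
print(go([q[0]-.008*c,q[1]-.008*s,.005],[c,s]))
E
```

```text
[ 0.5111 -0.2311  0.1948] 0.05231707065438902
(array([ -0.3492,   1.26  , 189.8924]), array([-0.0001,  0.0007,  0.0011]))
```

View pics/w4c.png

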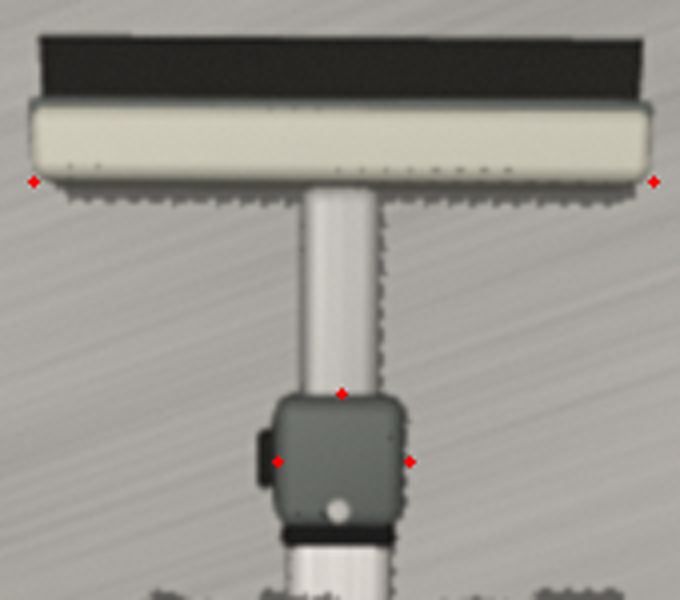

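The fitted points sit on the picture, so the pose still holds. I'll descend again, half open.

Emit:
{"api": "step_arm", "payload": {"series": [-0.3,1,60,0,0,0,-0.3,1,115,0,0,0,-0.3,1,155,0,0,0,-0.3,1,182,0,0,0,-0.3,1,189.5,0,0,0]}}

```text
clock: 5.25
tcp_pos: [0.5096, -0.2315, 0.0041]
orientation: [-0.0, 0.987, -0.159, -0.001]
force: [-0.3, -0.2, 0.7]
grip_width: 0.0641
```

Emit:
{"api": "step_arm", "payload": {"series": [0,0,0,0,0,0,0,0,0,0,0,0,0,0,0,0,0,0,0,0,0,0,0,0,0,0,0,0,0,0], "jaw": -1, "force": 35}}

```text
clock: 5.88
tcp_pos: [0.5114, -0.2321, 0.0067]
orientation: [0.0, 0.987, -0.159, 0.001]
force: [-0.1, 1.4, 7.7]
grip_width: 0.0298
```

Emit:
{"api": "step_arm", "payload": {"series": [0,0,0,0,0,0,0,0,0,0,0,0,0,0,0,0,0,0]}}

```text
clock: 6.25
tcp_pos: [0.5114, -0.2321, 0.0067]
orientation: [0.0, 0.987, -0.159, 0.001]
force: [-0.8, 2.3, 7.0]
grip_width: 0.0298
```

Emit:
{"api": "step_arm", "payload": {"series": [0,0,-15,0,0,0,0,0,-50,0,0,0,0,0,-110,0,0,0,0,0,-170,0,0,0,0,0,-200,0,0,0]}}

```text
clock: 6.88
tcp_pos: [0.5115, -0.2325, 0.21]
orientation: [0.001, 0.987, -0.159, 0.002]
force: [-0.2, -0.7, -3.8]
grip_width: 0.0296
```

```bash
python3 - <<'E'
from h import *
s=arm.get_state();print(s['tcp_pos'],s['grip_width'],s['force'],s['wrist_torque'])
u=np.array([np.cos(-.2),np.sin(-.2)]);print(go([.45,.04,.23],u))
E
```

```text
[ 0.5115 -0.2325  0.21  ] 0.029634225116692316 [-0.1965 -0.6659 -3.7537] [ 0.0298 -0.0597 -0.076 ]
(array([-144.055 , -239.306 ,  -20.7567]), array([ 0.0009, -0.0043, -0.1202]))
```

Held: −3.8 N on the wrist matches the squeegee's weight.

Emit:
{"api": "step_arm", "payload": {"series": [-30,-45,-20,0,0,-0.12,-60,-100,-20,0,0,-0.12,-100,-155,-20,0,0,-0.12,-130,-205,-20,0,0,-0.12,-144,-239,-20,0,0,-0.12]}}

```text
clock: 7.5
tcp_pos: [0.4474, 0.0422, 0.2264]
orientation: [-0.0, 0.995, -0.099, -0.0]
force: [0.4, -0.1, -3.7]
grip_width: 0.0299
```

Emit:
{"api": "step_arm", "payload": {"series": [0,0,0,0,0,0,0,0,0,0,0,0]}}

```text
clock: 7.75
tcp_pos: [0.4491, 0.0398, 0.2261]
orientation: [0.0, 0.995, -0.1, 0.0]
force: [-0.3, -0.0, -2.7]
grip_width: 0.0295
```

```bash
python3 - <<'E'
from h import *
p,R=tool();m=camera_model("wrist");im=read_camera("wrist");print(p,R.as_euler('zyx'),np.linalg.norm(arm.get_state()['qd']));cv2.imwrite("pics/w5.png",im)
np.savez("w5.npz",R=m['R'],t=m['t'])
print(spot_in("rest","wrist"))
E
```

```text
[0.4491 0.0398 0.2261] [0.1995 0.0002 3.1411] 0.01368865781568187
[{'centre': [131.6, 175.6], 'score': 0.91}]
```

View pics/w5.png

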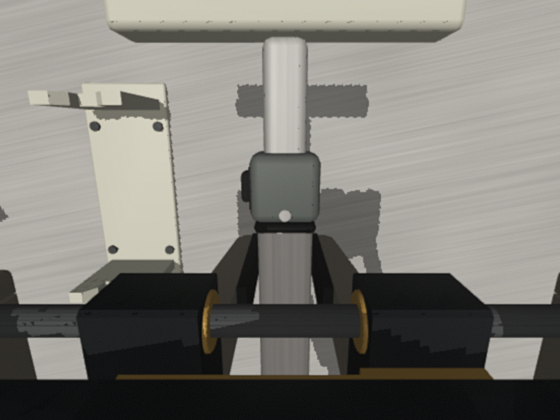

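Emit:
{"api": "step_arm", "payload": {"series": [-35,0,-15,0,0,0,-70,0,-15,0,0,0,-70,0,-15,0,0,0,-70,0,-15,0,0,0]}}

```text
clock: 8.35
tcp_pos: [0.3815, 0.0534, 0.2411]
orientation: [-0.0, 0.995, -0.1, 0.001]
force: [0.4, 0.4, -4.2]
grip_width: 0.0297
```

```bash
python3 - <<'E'
from h import *
p,R=tool();m=camera_model("wrist");im=read_camera("wrist");print(p,R.as_euler('zyx'),np.linalg.norm(arm.get_state()['qd']));cv2.imwrite("pics/w6.png",im)
np.savez("w6.npz",R=m['R'],t=m['t'])
cv2.imwrite("pics/w6c.png",cv2.resize(im[0:240,20:220],(500*1,600),interpolation=cv2.INTER_CUBIC))
E
```

```text
[0.3815 0.0534 0.2411] [0.2013 0.0012 3.1415] 0.011944020507129192
```

View pics/w6.png

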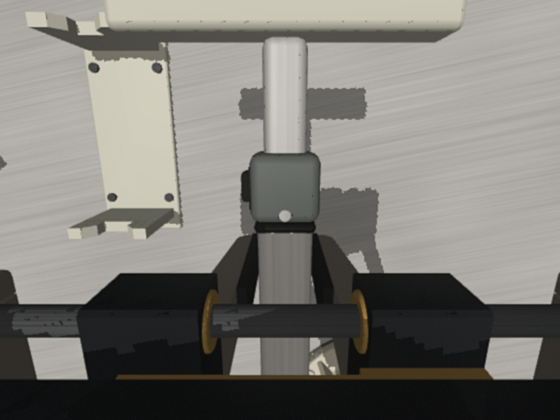

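View pics/w6c.png

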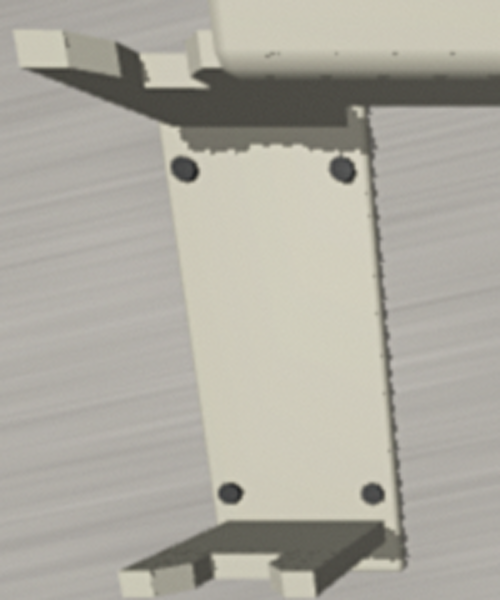

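```bash
cat > rest.py <<'E'
from h import *
from scipy.optimize import least_squares
m6=dict(camera_model("wrist"));d=np.load("w6.npz");m6['R']=d['R'];m6['t']=d['t']
m5=dict(m6);d=np.load("w5.npz");m5['R']=d['R'];m5['t']=d['t']
A=lambda x,y:(20+x/2.5,y/2.5)
F=[((84,42,99),A(20,68)),((96,42,99),A(13,30)),((84,42,8),A(178,126)),((84,-42,8),A(347,126)),
((-110,42,99),A(120,572)),((-122,42,99),A(127,598)),((-110,42,8),A(228,520)),((-110,-42,8),A(384,521)),
((-110,-42,99),A(319,571)),((-122,-42,99),A(315,597)),((-127.5,-50,8),A(403,568)),
((84,13,73),A(147,87)),((84,-13,73),A(208,87)),((-110,17,70),A(216,555)),((-110,-17,70),A(272,555))]
F=[(a,b,m6) for a,b in F]+[((127.5,-50,8),(167,84),m5)]
def res(q):
    c,s=np.cos(q[2]),np.sin(q[2]);o=[]
    for (x,y,z),uv,m in F:
        o+=list(pr(m,[q[0]+(c*x-s*y)/1000,q[1]+(s*x+c*y)/1000,z/1000])-uv)
    return np.array(o)
r=least_squares(res,[.485,.228,-.2],loss='soft_l1')
np.save("rest.npy",r.x)
if __name__=="__main__":
    print(r.x,np.degrees(r.x[2]))
    for f,e in zip(F,res(r.x).reshape(-1,2)): print(f[0],e)
E
python3 rest.py
```

```text
[ 0.4922  0.2253 -0.1985] -11.371867227732055
(84, 42, 99) [ 0.3711 -0.3138]
(96, 42, 99) [0.3877 0.0566]
(84, 42, 8) [-1.728   0.5245]
(84, -42, 8) [0.9315 0.2925]
(-110, 42, 99) [-1.6084  0.6557]
(-122, 42, 99) [-2.418   0.8602]
(-110, 42, 8) [ 1.2188 -0.0954]
(-110, -42, 8) [ 0.9854 -0.7177]
(-110, -42, 99) [-2.3738  0.7709]
(-122, -42, 99) [0.5107 0.9765]
(-127.5, -50, 8) [ 0.4179 -7.1368]
(84, 13, 73) [-0.1283  0.2717]
(84, -13, 73) [1.6944 0.1858]
(-110, 17, 70) [-1.2547 -0.6456]
(-110, -17, 70) [ 5.7427 -0.7514]
(127.5, -50, 8) [ -3.2699 -13.0694]
```

```bash
sed -i 's/^F=\[(a,b,m6).*/F=[(a,b,m6) for a,b in F if a not in [(-127.5,-50,8),(-110,17,70),(-110,-17,70)]]/' rest.py; python3 rest.py; python3 - <<'E'
from rest import *
q=r.x;im=cv2.imread("pics/w6.png");im=cv2.resize(im[0:240,20:220],(1000,1200),interpolation=cv2.INTER_CUBIC)
c,s=np.cos(q[2]),np.sin(q[2])
def P(x,y,z):
    uv=pr(m6,[q[0]+(c*x-s*y)/1000,q[1]+(s*x+c*y)/1000,z/1000]);return (int(round((uv[0]-20+.5)*5*16)),int(round((uv[1]+.5)*5*16)))
def L(a,b,col=(0,0,255)): cv2.line(im,P(*a),P(*b),col,1,cv2.LINE_AA,4)
for X,w,f in [((84,96),13,73),((-122,-110),17,70)]:
  for x in X:
    for sg in (1,-1):
        L((x,sg*42,8),(x,sg*42,99));L((x,sg*w,f),(x,sg*w,f+14));L((x,sg*30,99),(x,sg*42,99))
    L((x,w,f),(x,-w,f));L((x,42,8),(x,-42,8))
for sg in (1,-1): L((-140,sg*50,8),(115,sg*50,8),(255,0,0))
cv2.imwrite("pics/ov1.png",im[0:450,0:800]);cv2.imwrite("pics/ov2.png",im[950:1200,150:850])
E
```

```text
[ 0.4924  0.225  -0.1923] -11.020686478095175
(84, 42, 99) [ 0.0421 -0.424 ]
(96, 42, 99) [-0.0267 -0.0555]
(84, 42, 8) [-1.9746  0.4421]
(84, -42, 8) [ 0.6433 -0.2609]
(-110, 42, 99) [-0.771   0.5683]
(-122, 42, 99) [-1.5196  0.7738]
(-110, 42, 8) [ 1.8816 -0.1655]
(-110, -42, 8) [ 1.6157 -1.1566]
(-110, -42, 99) [-1.5879  0.2241]
(-122, -42, 99) [1.3585 0.4389]
(84, 13, 73) [-0.4572 -0.0272]
(84, -13, 73) [ 1.347  -0.2909]
```

View pics/ov1.png

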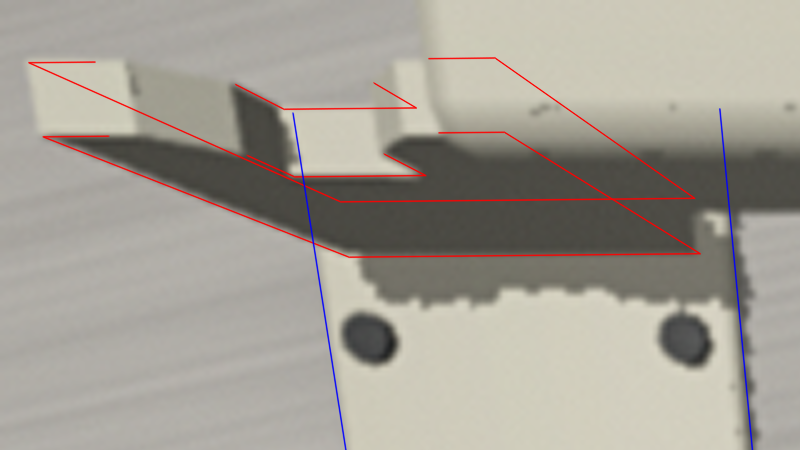

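View pics/ov2.png

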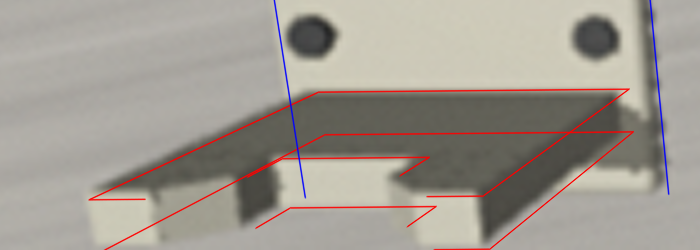

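```bash
python3 - <<'E'
from h import *
np.save("rest.npy",[.4924,.2255,-.197])
u=[np.cos(-.197),np.sin(-.197)];print(go([.4924+.001*u[0],.2255+.001*u[1],.15],u))
E
```

```text
(array([  75.1152, -190.6502,   91.088 ]), array([-0.0001, -0.0008, -0.0042]))
```

Emit:
{"api": "step_arm", "payload": {"series": [20,-55,0,0,0,-0.004,40,-110,0,0,0,-0.004,60,-160,20,0,0,-0.004,75,-190,60,0,0,-0.004,75,-190.6,91,0,0,-0.004]}}

```text
clock: 9.02
tcp_pos: [0.4942, 0.2276, 0.1476]
orientation: [-0.0, 0.995, -0.097, 0.0]
force: [0.5, -0.4, -3.3]
grip_width: 0.0295
```

Emit:
{"api": "step_arm", "payload": {"series": [0,0,0,0,0,0,0,0,0,0,0,0]}}

```text
clock: 9.28
tcp_pos: [0.493, 0.2258, 0.1506]
orientation: [-0.0, 0.995, -0.098, 0.0]
force: [0.5, 0.2, -3.4]
grip_width: 0.0297
```

```bash
python3 - <<'E'
from h import *
p,R=tool();m=camera_model("wrist");im=read_camera("wrist");sc=read_camera("scene");print(p,R.as_euler('zyx'),np.linalg.norm(arm.get_state()['qd']));cv2.imwrite("pics/w7.png",im)
np.savez("w7.npz",R=m['R'],t=m['t'])
cv2.imwrite("pics/s7.png",cv2.resize(sc[110:260,260:440],(720,600),interpolation=cv2.INTER_CUBIC))
u=[np.cos(-.197),np.sin(-.197)];print(go([.4924+.001*u[0],.2255+.001*u[1],.12],u),arm.get_state()['force'])
E
```

```text
[0.493  0.2258 0.1506] [ 0.1969  0.0006 -3.1414] 0.010245381488031492
(array([ 0.2219,  0.6671, 31.3686]), array([-0.0015, -0.0021,  0.0001])) [ 0.3046  0.065  -3.2983]
```

View pics/w7.png

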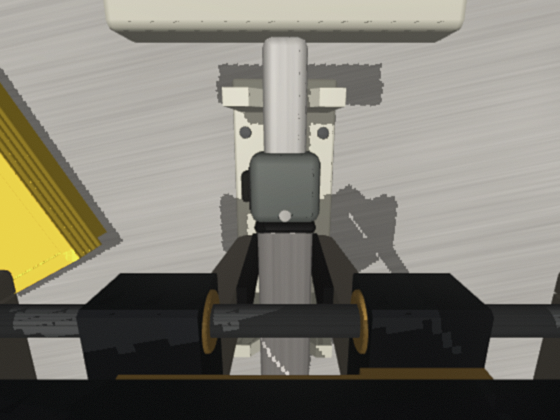

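View pics/s7.png

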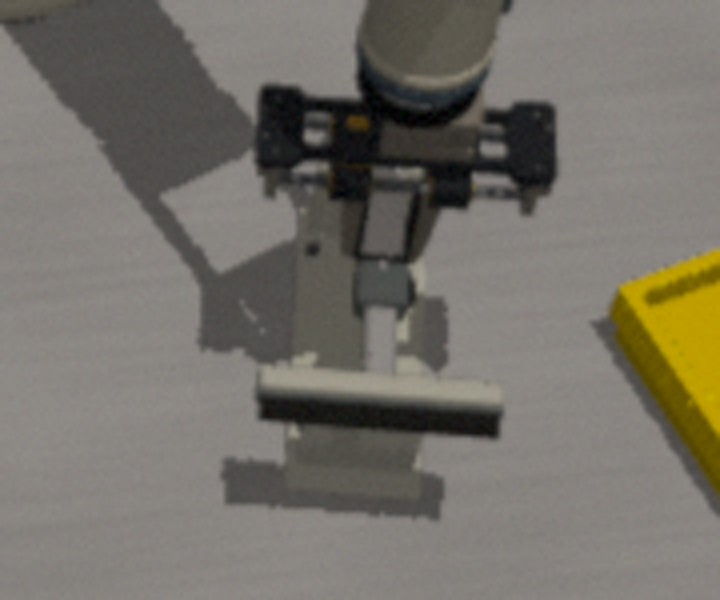

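Both posts are centred under the pole: narrow post lugs at 222–346, wide post at 232–335, pole at 285. I'll lower it.

Emit:
{"api": "step_arm", "payload": {"series": [0,0,25,0,0,0,0,0,45,0,0,0,0,0,55,0,0,0,0,0,63,0,0,0,0,0,63,0,0,0]}}

```text
clock: 10.0
tcp_pos: [0.4922, 0.226, 0.087]
orientation: [-0.0, 0.995, -0.098, 0.0]
force: [0.1, -0.3, -3.3]
grip_width: 0.0295
```

Emit:
{"api": "step_arm", "payload": {"series": [0,0,4,0,0,0,0,0,8,0,0,0,0,0,12,0,0,0]}}

```text
clock: 10.38
tcp_pos: [0.4921, 0.226, 0.0747]
orientation: [-0.0, 0.995, -0.098, 0.0]
force: [0.5, 0.1, -2.8]
grip_width: 0.0296
```

```bash
python3 - <<'E'
from h import *
p,R=tool();im=read_camera("wrist");print(p,R.as_euler('zyx'));cv2.imwrite("pics/w8.png",im)
print(arm.get_state()['force'],arm.get_state()['wrist_torque'])
E
```

```text
[0.4921 0.226  0.0747] [ 0.1961  0.0002 -3.1415]
[ 0.1278 -0.1411 -3.49  ] [ 0.1476  0.024  -0.0791]
```

View pics/w8.png

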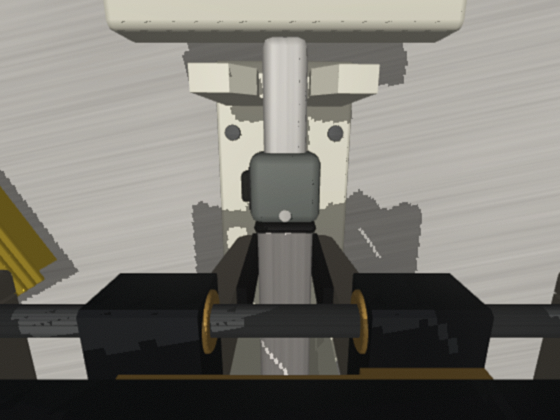

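The pole is in the slot without contact. I'll ease down until it bears.

Emit:
{"api": "step_arm", "payload": {"series": [0,0,1,0,0,0,0,0,1,0,0,0]}}

```text
clock: 10.68
tcp_pos: [0.4921, 0.226, 0.0738]
orientation: [-0.0, 0.995, -0.098, -0.0]
force: [-0.5, 0.6, -3.8]
grip_width: 0.0299
```

Emit:
{"api": "step_arm", "payload": {"series": [0,0,1,0,0,0,0,0,1,0,0,0]}}

```text
clock: 10.92
tcp_pos: [0.4921, 0.226, 0.0738]
orientation: [-0.0, 0.995, -0.098, 0.0]
force: [-4.5, -1.5, 9.4]
grip_width: 0.0297
```

Emit:
{"api": "step_arm", "payload": {"series": [0,0,1,0,0,0,0,0,1,0,0,0]}}

```text
clock: 11.18
tcp_pos: [0.4922, 0.226, 0.0737]
orientation: [-0.0, 0.995, -0.098, 0.0]
force: [-7.4, -2.6, 21.5]
grip_width: 0.0297
```

Seated: contact at TCP z = 0.0738, where 0.0737 was predicted. Next I open the jaws.

Emit:
{"api": "step_arm", "payload": {"series": [0,0,-2,0,0,0,0,0,-2,0,0,0,0,0,-2,0,0,0,0,0,-2,0,0,0,0,0,-2,0,0,0], "jaw": 0.5}}

```text
clock: 11.8
tcp_pos: [0.492, 0.2259, 0.0736]
orientation: [0.0, 0.995, -0.098, -0.0]
force: [0.7, -0.4, 0.5]
grip_width: 0.0688
```

```bash
python3 - <<'E'
from h import *
p,R=tool();m=camera_model("wrist");im=read_camera("wrist");print(p,R.as_euler('zyx'),arm.get_state()['grip_width']);cv2.imwrite("pics/w9.png",im)
q=np.load("rest.npy");c,s=np.cos(q[2]),np.sin(q[2])
sq=[.4921+.007*c,.226+.007*s]
for x,y,z in [(50,0,93),(32,0,93),(14,0,93),(104,0,93)]: print(x,pr(m,[sq[0]+(c*x-s*y)/1000,sq[1]+(s*x+c*y)/1000,z/1000]))
sc=read_camera("scene");cv2.imwrite("pics/s9.png",cv2.resize(sc[110:260,260:440],(720,600),interpolation=cv2.INTER_CUBIC))
E
```

```text
[0.492  0.2259 0.0736] [ 0.1962 -0.0002  3.1415] 0.06926150675854255
50 [284.1152 153.2605]
32 [284.1206 189.7089]
14 [284.1257 224.0983]
104 [284.0969  29.5289]
```

View pics/w9.png

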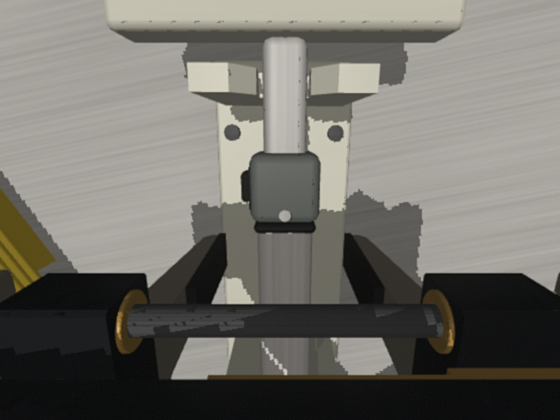

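View pics/s9.png

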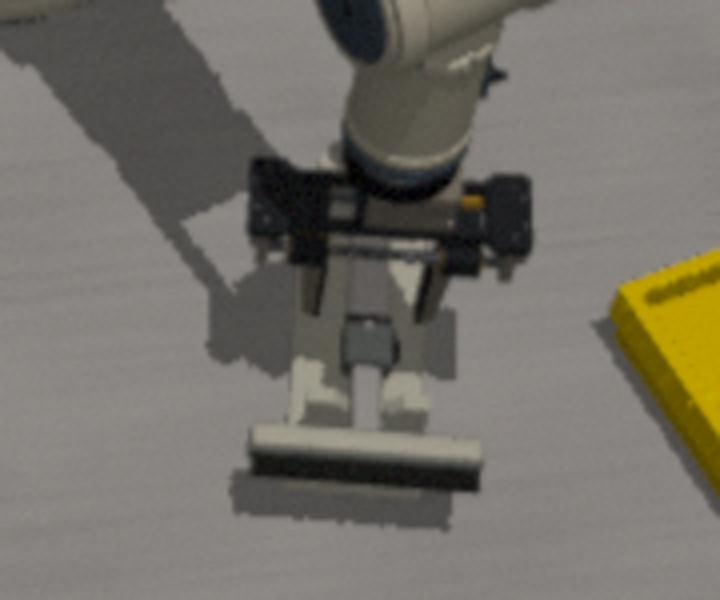

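Collar front at row 153, as predicted. I'll move forward over the collar and pinch it.

Emit:
{"api": "step_arm", "payload": {"series": [20,0,0,0,0,0,39,0,5,0,0,0,39,0,11,0,0,0,39,0,11,0,0,0]}}

```text
clock: 12.4
tcp_pos: [0.5296, 0.2178, 0.0617]
orientation: [0.0, 0.995, -0.098, -0.001]
force: [-0.7, -0.5, 0.0]
grip_width: 0.0686
```

Emit:
{"api": "step_arm", "payload": {"series": [0,0,0,0,0,0,0,0,0,0,0,0,0,0,0,0,0,0,0,0,0,0,0,0,0,0,0,0,0,0], "jaw": -1, "force": 35}}

```text
clock: 13.02
tcp_pos: [0.5303, 0.2185, 0.063]
orientation: [-0.0, 0.995, -0.098, 0.0]
force: [0.8, 0.7, 1.8]
grip_width: 0.0354
```

Emit:
{"api": "step_arm", "payload": {"series": [0,0,0,0,0,0,0,0,0,0,0,0]}}

```text
clock: 13.28
tcp_pos: [0.5303, 0.2185, 0.063]
orientation: [-0.0, 0.995, -0.098, 0.0]
force: [-1.3, 2.1, 3.5]
grip_width: 0.0359
```

```bash
python3 - <<'E'
from h import *
p,R=tool();im=read_camera("wrist");print(p,R.as_euler('zyx'),arm.get_state()['grip_width']);cv2.imwrite("pics/w10.png",im)
E
```

```text
[0.5303 0.2185 0.063 ] [ 0.1961  0.0001 -3.1414] 0.03613274193606005
```

View pics/w10.png

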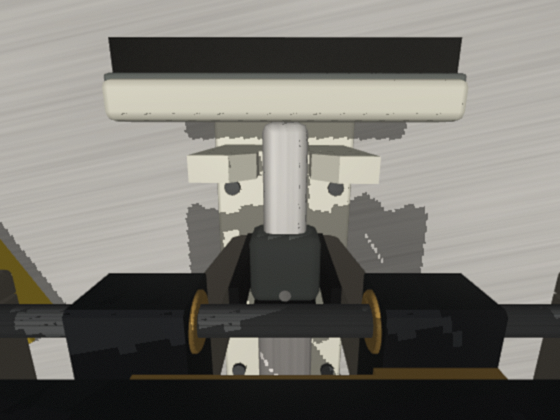

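The opening is 36 mm, so the button is flush. I'll pull back now.

Emit:
{"api": "step_arm", "payload": {"series": [-8,0,0,0,0,0,-18,0,0,0,0,0,-28,0,0,0,0,0,-38,0,0,0,0,0,-48,0,0,0,0,0]}}

```text
clock: 13.95
tcp_pos: [0.4834, 0.228, 0.063]
orientation: [-0.0, 0.995, -0.098, 0.001]
force: [6.5, -0.6, 0.1]
grip_width: 0.0362
```

Emit:
{"api": "step_arm", "payload": {"series": [-10,0,0,0,0,0,-20,0,0,0,0,0,-30,0,0,0,0,0,-40,0,0,0,0,0,-46,0,0,0,0,0]}}

```text
clock: 14.58
tcp_pos: [0.4382, 0.237, 0.063]
orientation: [-0.0, 0.995, -0.098, 0.001]
force: [5.7, -0.3, 0.5]
grip_width: 0.0359
```

```bash
python3 - <<'E'
from h import *
p,R=tool();m=camera_model("wrist");im=read_camera("wrist");print(p,R.as_euler('zyx'),arm.get_state()['grip_width'],arm.get_state()['force']);cv2.imwrite("pics/w11.png",im)
E
```

```text
[0.4382 0.237  0.063 ] [ 0.1959  0.0018 -3.141 ] 0.035856176379123604 [1.4789 1.1538 1.0761]
```

View pics/w11.png

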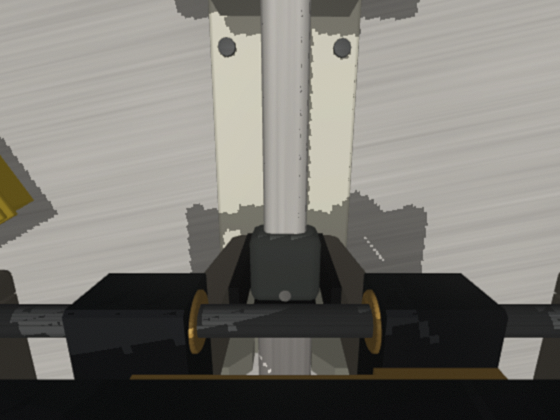

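Emit:
{"api": "step_arm", "payload": {"series": [-4,0,0,0,0,0,-8,0,0,0,0,0]}}

```text
clock: 14.88
tcp_pos: [0.4308, 0.2385, 0.063]
orientation: [-0.0, 0.995, -0.098, 0.001]
force: [5.3, -1.4, 1.6]
grip_width: 0.0356
```

Emit:
{"api": "step_arm", "payload": {"series": [-2,0,0,0,0,0,-4,0,0,0,0,0]}}

```text
clock: 15.12
tcp_pos: [0.428, 0.2395, 0.0631]
orientation: [-0.001, 0.995, -0.098, 0.002]
force: [13.9, -1.4, -5.0]
grip_width: 0.0357
```

Emit:
{"api": "step_arm", "payload": {"series": [-1,0,0,0,0,0,-2,0,0,0,0,0]}}

```text
clock: 15.38
tcp_pos: [0.428, 0.2399, 0.0634]
orientation: [-0.001, 0.995, -0.098, 0.003]
force: [19.3, -5.2, -7.7]
grip_width: 0.0357
```

Solid end stop: the TCP no longer advances and the force rises to about 20 N after 104 mm of travel, of which 16 mm was the gap to the post. I'll relax the pull and lift.

Emit:
{"api": "step_arm", "payload": {"series": [2,0,0,0,0,0,3,0,0,0,0,0,3,0,0,0,0,0]}}

```text
clock: 15.75
tcp_pos: [0.428, 0.2393, 0.063]
orientation: [-0.001, 0.995, -0.098, 0.001]
force: [6.2, 1.9, 0.6]
grip_width: 0.0356
```

```bash
python3 - <<'E'
from h import *
p,R=tool();print(p,R.as_euler('zyx'),arm.get_state()['grip_width'],arm.get_state()['force'],arm.get_state()['wrist_torque'])
sc=read_camera("scene");cv2.imwrite("pics/s12.png",cv2.resize(sc[110:260,260:440],(720,600),interpolation=cv2.INTER_CUBIC))
E
```

```text
[0.428  0.2393 0.063 ] [ 0.1963  0.0017 -3.1405] 0.03559070683338045 [6.2298 1.8555 0.569 ] [ 0.4135 -1.013  -0.0344]
```

View pics/s12.png

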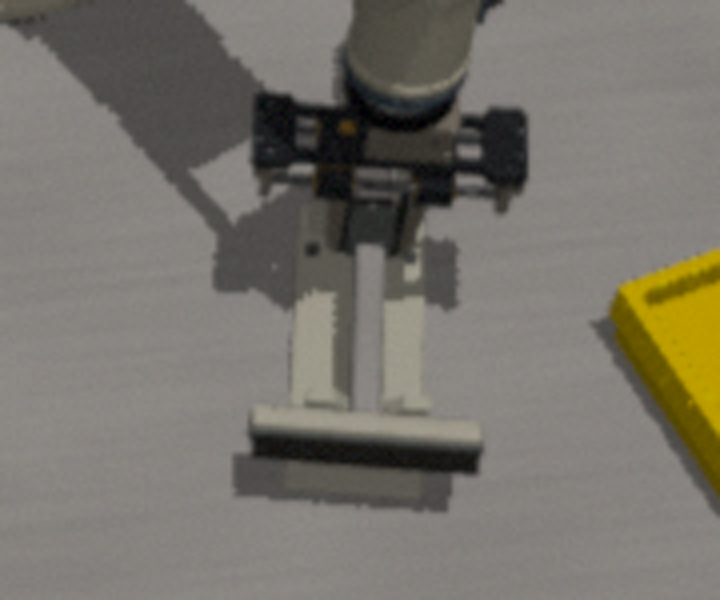

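Emit:
{"api": "step_arm", "payload": {"series": [1.5,0,0,0,0,0,1.5,0,0,0,0,0]}}

```text
clock: 16.05
tcp_pos: [0.4281, 0.239, 0.063]
orientation: [-0.0, 0.995, -0.098, -0.0]
force: [-0.9, 5.0, 6.3]
grip_width: 0.0357
```

Emit:
{"api": "step_arm", "payload": {"series": [0,0,-4,0,0,0,0,0,-12,0,0,0,0,0,-22,0,0,0,0,0,-34,0,0,0,0,0,-46,0,0,0]}}

```text
clock: 16.68
tcp_pos: [0.4311, 0.2378, 0.1095]
orientation: [0.0, 0.995, -0.098, 0.002]
force: [18.0, -6.2, -11.8]
grip_width: 0.0358
```

Emit:
{"api": "step_arm", "payload": {"series": [0,0,-12,0,0,0,0,0,-24,0,0,0,0,0,-34,0,0,0,0,0,-40,0,0,0,0,0,-40,0,0,0]}}

```text
clock: 17.3
tcp_pos: [0.4347, 0.2375, 0.1498]
orientation: [-0.0, 0.995, -0.097, 0.006]
force: [30.3, -9.8, -19.6]
grip_width: 0.0357
```

```bash
python3 - <<'E'
from h import *
p,R=tool();m=camera_model("wrist");im=read_camera("wrist");s=arm.get_state();print(p,R.as_euler('zyx'),s['grip_width'],s['force'],s['wrist_torque']);cv2.imwrite("pics/w13.png",im)
u=R.apply([1,0,0]);g=p+np.array([0,0,.019-.002])
ms=camera_model("scene")
for nm in ["scene","top"]:
    sc=read_camera(nm);cv2.imwrite(f"pics/{nm}13.png",sc);mm=camera_model(nm)
    for d in (.162,.072,0,-.242): print(nm,d,pr(mm,g+u*d))
E
```

```text
[0.4347 0.2375 0.1498] [0.1947 0.0117 3.1407] 0.03559309740384174 [ 28.4492  -8.5773 -19.7242] [-1.5447 -5.0233 -0.1678]
scene 0.162 [355.428  200.1464]
scene 0.072 [355.8143 172.4412]
scene 0 [356.1047 151.6178]
scene -0.242 [356.9758  89.1543]
top 0.162 [215.6692 192.3265]
top 0.072 [210.2159 218.3533]
top 0 [205.7962 239.4467]
top -0.242 [190.5577 312.174 ]
```

View pics/w13.png

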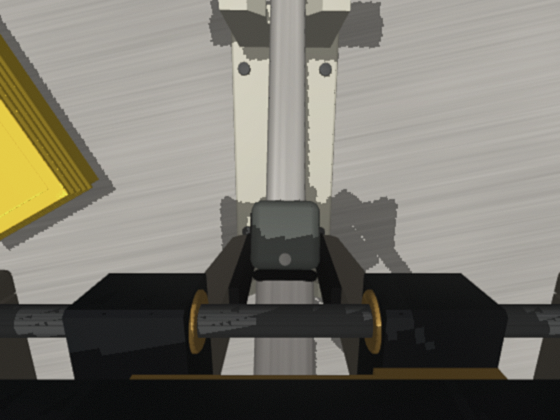

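View pics/scene13.png

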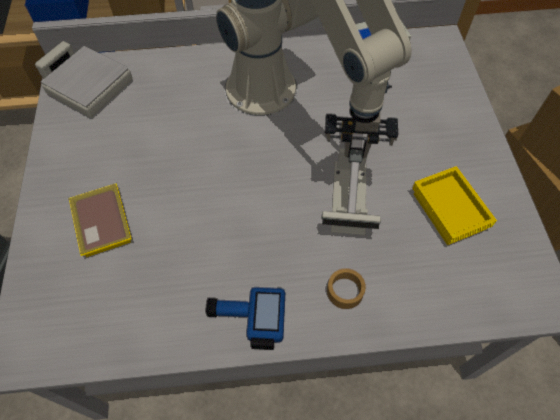

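View pics/top13.png

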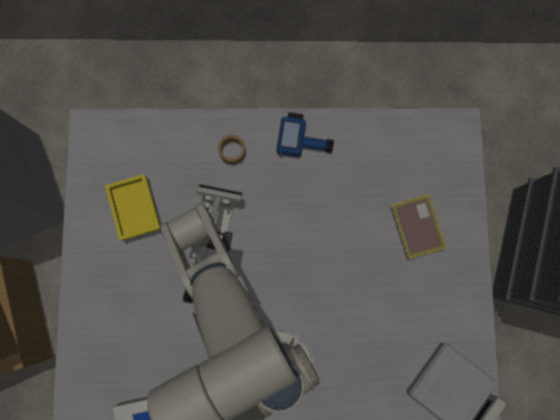

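The lift went wrong: the bar is still hooked behind the post, pulling 30 N forward. I'll look closer before moving.

```bash
python3 - <<'E'
import cv2
sc=cv2.imread("pics/scene13.png");cv2.imwrite("pics/s13c.png",cv2.resize(sc[100:250,270:420],(600,600),interpolation=cv2.INTER_CUBIC))
sc=cv2.imread("pics/top13.png");cv2.imwrite("pics/t13c.png",cv2.resize(sc[170:320,150:270],(480,600),interpolation=cv2.INTER_CUBIC))
E
```

```text
(no output)
```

View pics/s13c.png

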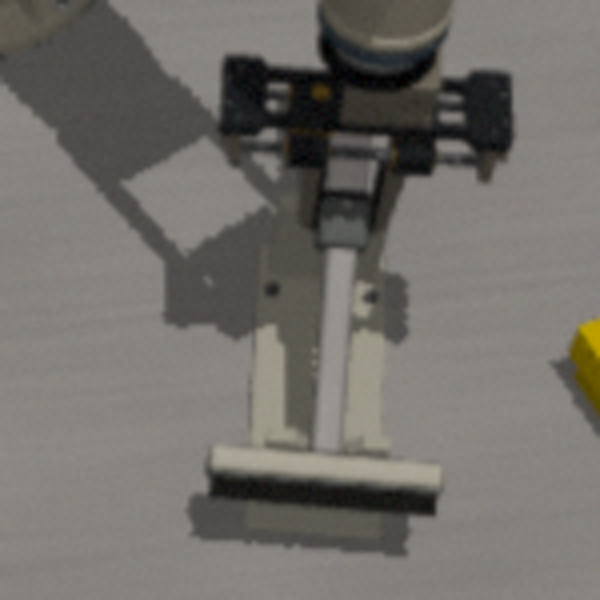

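View pics/t13c.png

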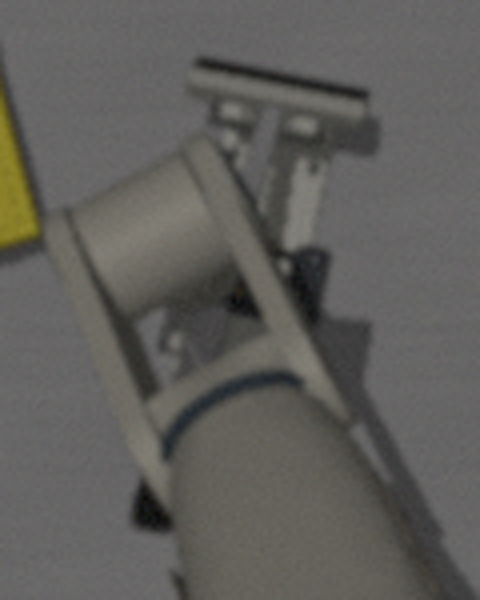

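Emit:
{"api": "step_arm", "payload": {"series": [4,0,5,0,0,0,7,0,12,0,0,0,8,0,20,0,0,0]}}

```text
clock: 17.82
tcp_pos: [0.4358, 0.2366, 0.1282]
orientation: [0.0, 0.995, -0.098, -0.001]
force: [-0.9, -1.1, -0.1]
grip_width: 0.0358
```

```bash
python3 - <<'E'
from h import *
p,R=tool();m=camera_model("wrist");im=read_camera("wrist");s=arm.get_state();print(p,R.as_euler('zyx'),s['grip_width'],s['force'],s['wrist_torque']);cv2.imwrite("pics/w14.png",im)
sc=read_camera("scene");cv2.imwrite("pics/s14c.png",cv2.resize(sc[100:250,270:420],(600,600),interpolation=cv2.INTER_CUBIC))
E
```

```text
[0.4358 0.2366 0.1282] [ 0.1961 -0.0016  3.141 ] 0.03573407445899131 [ 1.5303  0.0733 -3.1991] [-0.1084 -0.8255  0.0085]
```

View pics/s14c.png

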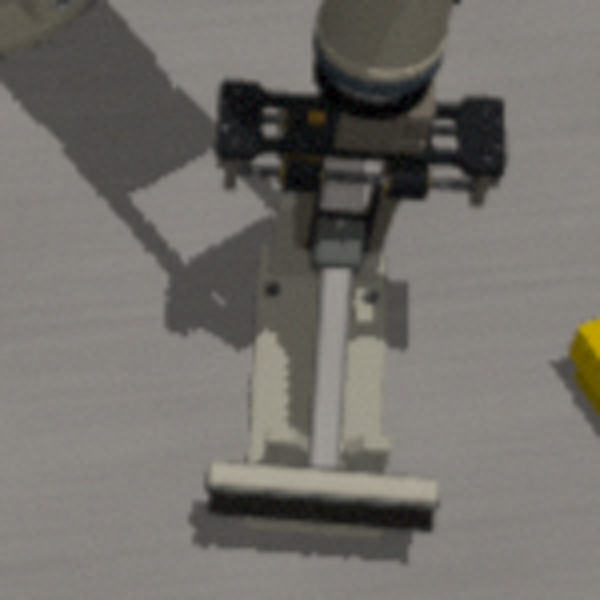

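View pics/w14.png

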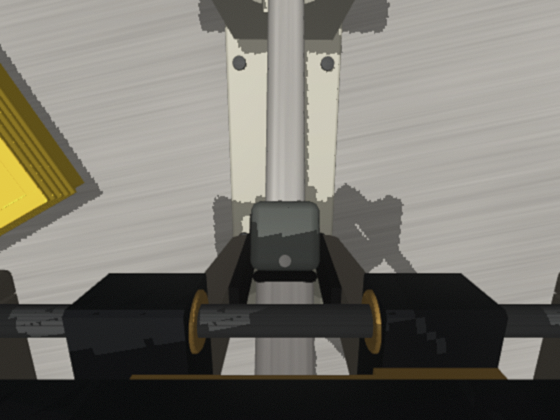

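```bash
cat > fit.py <<'E'
from h import *
from scipy.optimize import least_squares
def fit(p,R,mw,ms,W,S):
    u=R.apply([1,0,0]);u[2]=0;u/=np.linalg.norm(u);n=np.array([-u[1],u[0],0]);k=np.array([0,0,1.])
    def X(q,x,y,z): # q: along(mm from tcp) of sq x=32 point, axis height above tcp, pitch (head down +), lateral, yaw
        c,s=np.cos(q[2]),np.sin(q[2]);xx=x-32;zz=z-13
        a=q[0]+c*xx+s*zz;h=q[1]-s*xx+c*zz
        return p+(u*a+n*(y+q[3]+q[4]*xx)+k*h)/1000
    def res(q):
        o=[]
        for pts,m in ((W,mw),(S,ms)):
            for l,uv in pts:
                e=pr(m,X(q,*l))-np.array([v if v is not None else 0 for v in uv]);
                o+=[0 if uv[i] is None else e[i] for i in (0,1)]
        return np.array(o)
    r=least_squares(res,[0,17,0,0,0],loss='soft_l1');return r.x,res(r.x).reshape(-1,2)
E
python3 - <<'E'
from fit import *
p,R=tool();S=lambda x,y:(270+x/4,100+y/4)
q,e=fit(p,R,camera_model("wrist"),camera_model("scene"),
 [((50,0,26),(285,202)),((14,0,26),(285,270)),((50,18,26),(251,None)),((50,-18,26),(319,None))],
 [((194,80,26),S(438,481)),((194,-80,26),S(212,463)),((212,80,26),S(438,498)),((212,-80,26),S(212,486))])
print(q,np.degrees(q[2]));print(e)
E
```

```text
[ 8.6779  9.6731  0.5726 -0.5163  0.0178] 32.806336256254355
[[-0.3508 -0.2432]
 [ 1.0987  0.3011]
 [-0.1474  0.    ]
 [-0.5737  0.    ]
 [ 0.0109 -0.4157]
 [-0.147  -0.3513]
 [-0.4098  1.6798]
 [-0.5358  0.2044]]
```

Emit:
{"api": "step_arm", "payload": {"series": [0,0,8,0,0,0,0,0,16,0,0,0,0,0,24,0,0,0,0,0,30,0,0,0], "force": 15}}

```text
clock: 18.42
tcp_pos: [0.4363, 0.2368, 0.0981]
orientation: [0.0, 0.995, -0.098, -0.0]
force: [-0.8, 0.4, -1.9]
grip_width: 0.0357
```

```bash
python3 - <<'E'
from h import *
p,R=tool();m=camera_model("wrist");im=read_camera("wrist");s=arm.get_state();print(p,R.as_euler('zyx'),s['grip_width'],s['force'],s['wrist_torque'])
sc=read_camera("scene");sc=cv2.resize(sc[100:250,270:420],(500,500),interpolation=cv2.INTER_CUBIC);im=cv2.resize(im[:, 140:420],(300,450));v=np.zeros((500,800,3),np.uint8);v[:,:500]=sc;v[:450,500:]=im
cv2.imwrite("pics/s15.png",v)
E
```

```text
[0.4363 0.2368 0.0981] [ 0.1961 -0.0007  3.1413] 0.03556740131996421 [-0.2704  1.0984 -3.4928] [ 0.0134 -0.1992  0.0762]
```

View pics/s15.png

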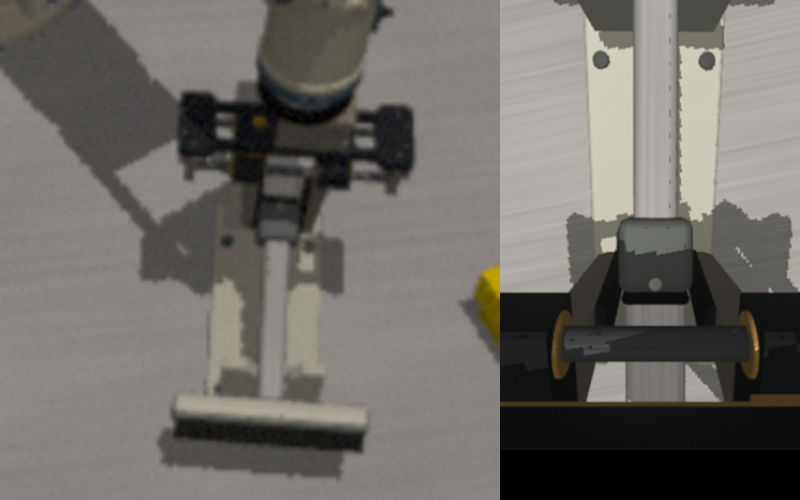

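Emit:
{"api": "step_arm", "payload": {"series": [0,0,7,0,0,0,0,0,14,0,0,0,0,0,20,0,0,0,0,0,24,0,0,0,0,0,26,0,0,0]}}

```text
clock: 19.15
tcp_pos: [0.4366, 0.2369, 0.0725]
orientation: [0.0, 0.995, -0.098, -0.0]
force: [-0.7, 0.6, -1.8]
grip_width: 0.0359
```

```bash
cat > look.py <<'E'
from h import *
import sys
p,R=tool();m=camera_model("wrist");im=read_camera("wrist");s=arm.get_state();print(p,R.as_euler('zyx'),s['grip_width'],s['force'],s['wrist_torque'])
sc0=read_camera("scene");n=sys.argv[1];cv2.imwrite(f"pics/w{n}.png",im);cv2.imwrite(f"pics/s{n}f.png",sc0)
sc=cv2.resize(sc0[100:250,270:420],(500,500),interpolation=cv2.INTER_CUBIC);im=cv2.resize(im[:, 140:420],(300,450));v=np.zeros((500,800,3),np.uint8);v[:,:500]=sc;v[:450,500:]=im
cv2.imwrite(f"pics/s{n}.png",v)
E
python3 look.py 16
```

```text
[0.4366 0.2369 0.0725] [ 0.1963 -0.0003  3.1415] 0.035852071857699376 [-1.0625  0.6738 -3.3732] [ 0.1164 -0.0347  0.0025]
```

View pics/s16.png

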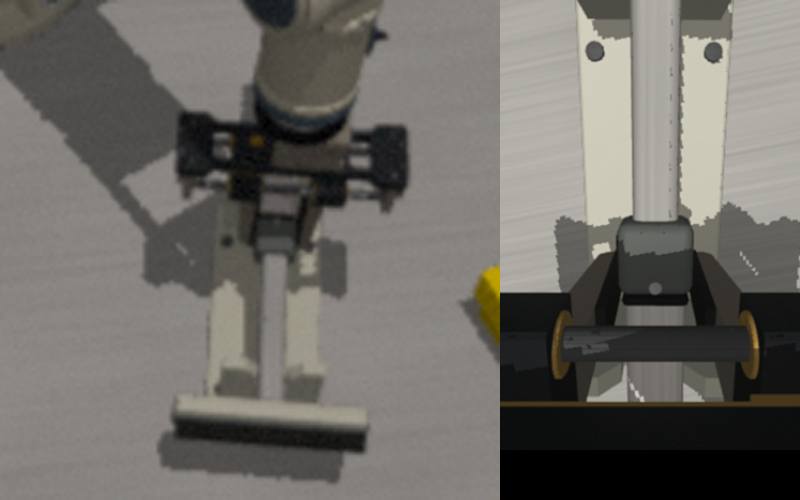

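Emit:
{"api": "step_arm", "payload": {"series": [0,0,2,0,0,0,0,0,3,0,0,0]}}

```text
clock: 19.5
tcp_pos: [0.4367, 0.2369, 0.0698]
orientation: [-0.0, 0.995, -0.098, 0.0]
force: [-2.0, 1.2, -2.2]
grip_width: 0.0359
```

Emit:
{"api": "step_arm", "payload": {"series": [0,0,1,0,0,0,0,0,2,0,0,0]}}

```text
clock: 19.75
tcp_pos: [0.4366, 0.2369, 0.0678]
orientation: [-0.0, 0.995, -0.098, 0.0]
force: [-0.8, -0.1, -2.5]
grip_width: 0.036
```

Emit:
{"api": "step_arm", "payload": {"series": [0,0,1,0,0,0,0,0,2,0,0,0]}}

```text
clock: 20.0
tcp_pos: [0.4366, 0.237, 0.066]
orientation: [0.0, 0.995, -0.098, -0.0]
force: [-4.5, -1.5, 14.1]
grip_width: 0.0362
```

Emit:
{"api": "step_arm", "payload": {"series": [0,0,1,0,0,0,0,0,2,0,0,0]}}

```text
clock: 20.25
tcp_pos: [0.4369, 0.2369, 0.0653]
orientation: [0.0, 0.995, -0.098, 0.0]
force: [-5.8, -5.2, 23.1]
grip_width: 0.0358
```

Seated again. I'll open the jaws, check, then re-grip at the collar middle.

Emit:
{"api": "step_arm", "payload": {"series": [0,0,-2,0,0,0,0,0,-2,0,0,0,0,0,-2,0,0,0,0,0,-2,0,0,0,0,0,-2,0,0,0], "jaw": 0.5}}

```text
clock: 20.88
tcp_pos: [0.4366, 0.2369, 0.0657]
orientation: [0.0, 0.995, -0.098, -0.0]
force: [0.1, -0.8, 0.2]
grip_width: 0.069
```

```bash
python3 look.py 17
```

```text
[0.4366 0.2369 0.0657] [ 0.1962 -0.0001  3.1414] 0.06899622206521039 [ 0.0938 -0.724   0.5021] [ 0.0264  0.0506 -0.0475]
```

View pics/s17.png

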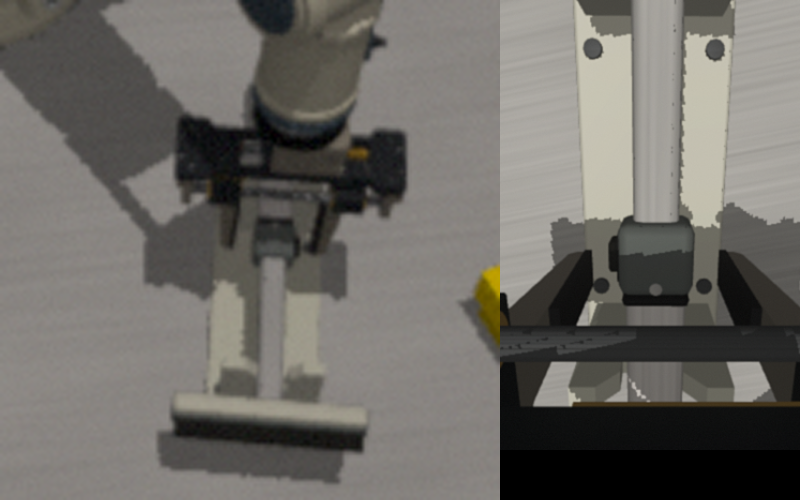

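View pics/w17.png

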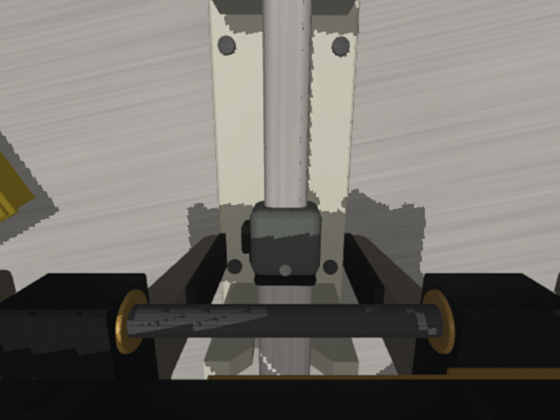

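```bash
python3 - <<'E'
from h import *
import cv2
p,R=tool();m=camera_model("wrist");ms=camera_model("scene")
S=lambda x,y:(270+x*.3,100+y*.3)
q=np.load("rest.npy");c,s=np.cos(q[2]),np.sin(q[2]);u=np.array([c,s])
f=lambda X:(X[:2]-q[:2])@u*1000
print("tcp",f(p),"collar front",f(bp(m,(285,206),.093)),"rear",f(bp(m,(285,276),.093)))
for e in [S(172,402),S(366,416)]: print("bar rear top edge",f(bp(ms,e,.093)))
for e in [S(172,430),S(366,440)]: print("bar front/rubber",f(bp(ms,e,.093)))
sc=cv2.imread("pics/s17f.png");cv2.imwrite("pics/s17z.png",cv2.resize(sc[150:240,310:400],(720,720)[:2],interpolation=cv2.INTER_CUBIC)[:600])
E
```

```text
tcp -56.935373474465436 collar front -24.24923336506269 rear -61.05588342479178
bar rear top edge 130.1269345090152
bar rear top edge 128.71445516891472
bar front/rubber 156.3737242393814
bar front/rubber 151.1136930020034
```

View pics/s17z.png

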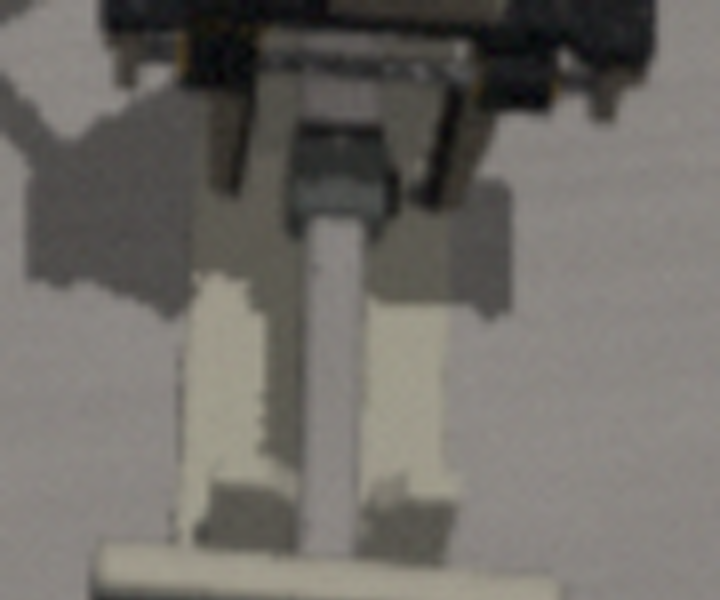

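Extension measures about 90 mm, the button is out (locked), and the bar sits about 24 mm clear of the post. Re-gripping the collar harder.

Emit:
{"api": "step_arm", "payload": {"series": [7,0,2,0,0,0,14,0,4,0,0,0,14,0,4,0,0,0]}}

```text
clock: 21.35
tcp_pos: [0.451, 0.2341, 0.0616]
orientation: [-0.0, 0.995, -0.098, 0.0]
force: [-0.3, -1.6, 0.3]
grip_width: 0.0686
```

Emit:
{"api": "step_arm", "payload": {"series": [0,0,0,0,0,0,0,0,0,0,0,0,0,0,0,0,0,0,0,0,0,0,0,0,0,0,0,0,0,0], "jaw": -1, "force": 55}}

```text
clock: 21.98
tcp_pos: [0.4503, 0.2344, 0.0619]
orientation: [-0.0, 0.995, -0.098, -0.0]
force: [-0.9, 1.9, 0.5]
grip_width: 0.0355
```

Emit:
{"api": "step_arm", "payload": {"series": [0,0,0,0,0,0,0,0,0,0,0,0]}}

```text
clock: 22.22
tcp_pos: [0.4504, 0.2344, 0.0619]
orientation: [-0.0, 0.995, -0.098, -0.0]
force: [-2.6, 2.5, 1.9]
grip_width: 0.0354
```

Emit:
{"api": "step_arm", "payload": {"series": [0,0,-2,0,0,0,0,0,-4,0,0,0,0,0,-7,0,0,0,0,0,-10,0,0,0]}}

```text
clock: 22.72
tcp_pos: [0.4503, 0.234, 0.0719]
orientation: [0.0, 0.995, -0.098, -0.0]
force: [-0.6, -0.2, -3.9]
grip_width: 0.0355
```

```bash
python3 look.py 18
```

```text
[0.4503 0.234  0.0719] [ 0.196  -0.0003  3.1412] 0.035477308261280614 [-0.0985 -0.1202 -2.1735] [0.0171 0.0021 0.0062]
```

View pics/s18.png

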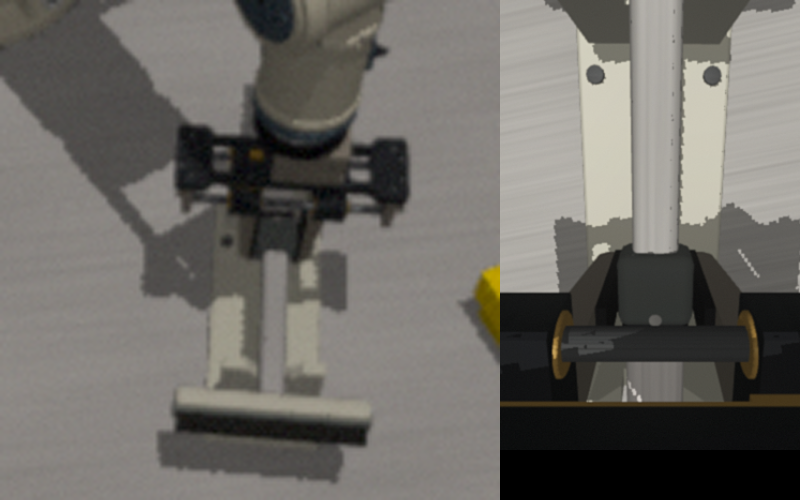

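Clean lift: only the weight shows on the wrist, with no moment. Continuing up.

Emit:
{"api": "step_arm", "payload": {"series": [0,0,-10,0,0,0,0,0,-25,0,0,0,0,0,-42,0,0,0,0,0,-58,0,0,0,0,0,-70,0,0,0]}}

```text
clock: 23.45
tcp_pos: [0.4507, 0.2344, 0.1432]
orientation: [-0.0, 0.995, -0.098, 0.001]
force: [-0.0, -0.7, -4.3]
grip_width: 0.0358
```

Emit:
{"api": "step_arm", "payload": {"series": [0,0,-6,0,0,0,0,0,-8,0,0,0,0,0,-8,0,0,0,0,0,-8,0,0,0]}}

```text
clock: 23.95
tcp_pos: [0.4501, 0.2341, 0.1493]
orientation: [0.0, 0.995, -0.098, -0.0]
force: [0.4, -0.1, -3.2]
grip_width: 0.0352
```

```bash
python3 look.py 19; python3 - <<'E'
import cv2
sc=cv2.imread("pics/s19f.png");cv2.imwrite("pics/s19z.png",cv2.resize(sc[100:250,290:440],(600,600),interpolation=cv2.INTER_CUBIC))
E
```

```text
[0.4501 0.2341 0.1493] [ 0.1962 -0.0008  3.1412] 0.035597431207623334 [-0.0947 -0.1844 -3.3197] [ 0.0437 -0.0128  0.0105]
```

View pics/s19z.png

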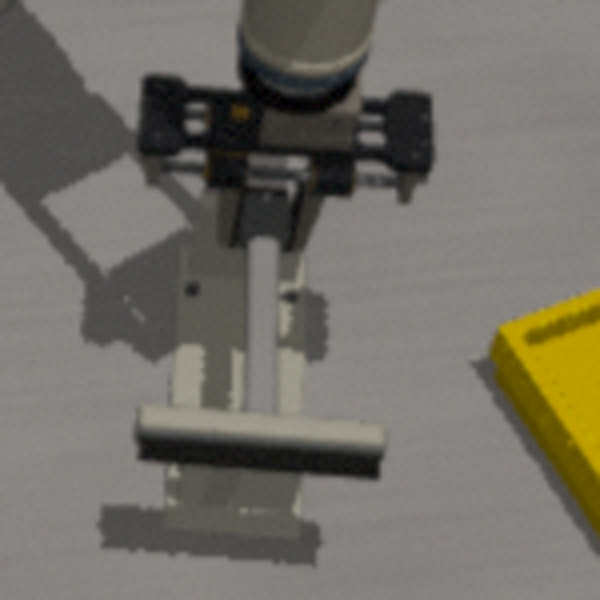

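View pics/w19.png

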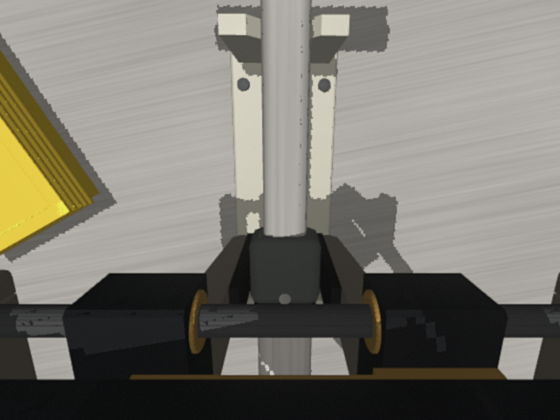

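View pics/s19f.png

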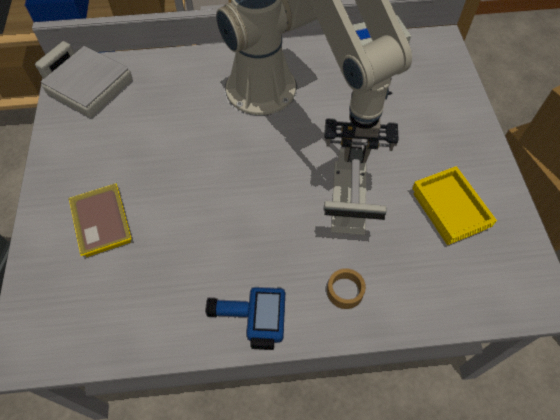

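```bash
python3 - <<'E'
from fit import *
p,R=tool();S=lambda x,y:(290+x/4,100+y/4)
q,e=fit(p,R,camera_model("wrist"),camera_model("scene"),
 [((50,0,26),(285,232)),((50,18,26),(250,None)),((50,-18,26),(320,None))],
 [((194,80,26),S(384,424)),((194,-80,26),S(140,406)),((212,80,26),S(384,446)),((212,-80,26),S(138,430))])
print(q,np.degrees(q[2]));print(e)
m=camera_model("wrist")
p0=p+np.array([0,0,.018])
u=R.apply([1,0,0])
ms=camera_model("scene")
for ext in (45,90): print(ext,pr(ms,p0+u*(72+ext)/1000+[0,0,.013]), S(262,414))
E
```

```text
[-0.4878  6.5413 -0.0337 -0.3498  0.0001] -1.9309238297144524
[[ 0.0037  0.0219]
 [ 0.0317  0.    ]
 [-0.0392  0.    ]
 [ 0.1586  0.1282]
 [-0.3587 -0.1043]
 [ 0.3197  0.4482]
 [-0.1609 -0.3621]]
45 [355.949  188.4643] (355.5, 203.5)
90 [355.7016 202.9166] (355.5, 203.5)
```

```bash
python3 -c "
from plant import arm
s=arm.get_state();print(s['clock'],s['tcp_pos'],s['grip_width'],s['force']);print(arm.sign_off())"
```

```text
24.05 [0.45012983 0.23410115 0.1493678 ] 0.035813798073064854 [-0.33669478  0.87553694 -3.82453963]
the job is handed in; nothing more can be done
None
```

The squeegee is fully extended and held level above the rest, handed in at 24.05 s. It took two lifts, because the first one snagged.

**What I did:** I laid the closed squeegee in both notches with the bar about 16 mm beyond the narrow post. I then pinched the collar so the button went flush (36 mm opening) and drew the handle back about 104 mm, up to the solid end stop. Finally I lifted it out and held it there.

**What went wrong:**
- **First grasp:** it closed on nothing because I lifted before the fingers had shut; the squeegee was not moved.
- **First lift:** the bar was still hooked on the post. The squeegee slipped forward and tilted about 30° in the grip, with about 30 N on the wrist. I lowered it back into the notches and opened the jaws. The button was out and the pole still about 90 mm extended. I re-gripped the collar at 55 N with the bar about 24 mm clear of the post and lifted again.

**Last checks:**
- **Extension:** the bar's position in the scene picture matches 90 mm of extension to within about 1 pixel; 45 mm would be 15 pixels off.
- **Level:** the fitted pitch is about 2°, though that fit's height is uncertain (it put the pole about 10 mm lower in the grip than expected).
- **Load:** the wrist carries only the squeegee's weight (about 3.3 N), with almost no moment.
- **Clearance:** the pole's axis is at about 0.16 m, clear above the 99 mm posts.
- **Bystanders:** the other things look unmoved in the last scene picture.

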